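# Lock the beaker in the sample carrier

### The job

The sample carrier on the mat is about to be carried away and the open glass beaker in it must not slide off. Push the locking slide of the lane in which the beaker stands away from the front of the carrier, fully home to its end stop, so that its steel fork closes round the beaker's foot. Leave the other two slides open, and keep the beaker upright in its bay.

Things in the scene. Friction and masses are not known exactly. Their poses are not given: they have to be found in the camera images.
- carrier: fixed aluminium plate 185 x 300 x 10 mm on a thin grey mat, grey housing along its front half. Origin under its middle; x from its front (robot side) to its back, y to its left, z up. Lanes at y = +0.095, 0, -0.095: black grip on the housing, behind it a round pad at x = +0.052, 12 mm up, bearing the beaker, a petri dish (14 mm high) or a squat jar (58 mm), in any order
- beaker: open clear glass beaker, 54 mm wide, 70 mm high, standing loose in one of the three bays; origin in the centre of its underside. At the end stop the grip's centre is still 65 mm in front of the beaker's centre
- slide_left (a joint): left slide: black grip, 22 (x) by 14 (y) mm, top 87 mm above the carrier's underside, on the housing (top at 26 mm). Value in m along the carrier's +x: 0 = open, 0.045 = end stop, fork closed. Grip centre at x = -0.058 + value, y = +0.095 in the carrier's frame. Starts at 0 to 0.012; 1 to 3 N of friction, no spring, stays where left
- slide_mid (a joint): middle slide: black grip, 22 (x) by 14 (y) mm, top 87 mm above the carrier's underside, on the housing (top at 26 mm). Value in m along the carrier's +x: 0 = open, 0.045 = end stop, fork closed. Grip centre at x = -0.058 + value, y = +0.000 in the carrier's frame. Starts at 0 to 0.012; 1 to 3 N of friction, no spring, stays where left
- slide_right (a joint): right slide: black grip, 22 (x) by 14 (y) mm, top 87 mm above the carrier's underside, on the housing (top at 26 mm). Value in m along the carrier's +x: 0 = open, 0.045 = end stop, fork closed. Grip centre at x = -0.058 + value, y = -0.095 in the carrier's frame. Starts at 0 to 0.012; 1 to 3 N of friction, no spring, stays where left
There are look-alikes about, which are no part of the job. Leave any brown or orange look-alike of the beaker alone.

How it is judged:
At the end, for the whole second after the job is handed in: The slide of the beaker's lane is within 7 mm of its end stop (value above 0.038), the other two slides are still open (below 0.022), and the beaker stands at rest, upright within 10 degrees and within 20 mm of where it stood (((y of beaker in the frame of carrier between 0.065 and 0.125 m and value of joint slide_left above 0.038 m and value of joint each of slide_mid, slide_right below 0.022 m) or (y of beaker in the frame of carrier between -0.03 and 0.03 m and value of joint slide_mid above 0.038 m and value of joint each of slide_left, slide_right below 0.022 m) or (y of beaker in the frame of carrier between -0.125 and -0.065 m and value of joint slide_right above 0.038 m and value of joint each of slide_left, slide_mid below 0.022 m)) and angle between beaker's own z axis and vertical below 0.17 rad and distance of beaker from where it was at the start of the episode below 0.02 m and linear speed of beaker below 0.02 m/s); the robot touches nothing.
It fails at once if a slide of another lane is pushed shut (past 22 mm) ((y of beaker in the frame of carrier between 0.065 and 0.125 m and value of joint any of slide_mid, slide_right above 0.022 m) or (y of beaker in the frame of carrier between -0.03 and 0.03 m and value of joint any of slide_left, slide_right above 0.022 m) or (y of beaker in the frame of carrier between -0.125 and -0.065 m and value of joint any of slide_left, slide_mid above 0.022 m)).
It fails at once if the beaker is tipped by more than 20 degrees (angle between beaker's own z axis and vertical above 0.35 rad).
It also fails if it takes over 29 s, if anything falls off the work surface, if the arm or the gripper's body presses on something with over 40 N, if the wrist force passes 120 N, or if a joint passes its speed limit or range.

### The arm

A 6-joint arm with a two-finger parallel gripper is mounted at the origin on the work surface; the furniture and walls round the work are solid. World frame = base frame: x ahead of the robot, y to its left, z up, the work surface at z = 0. Lengths are in m, angles in rad, forces in N, time in s.
With the tool pointing down it reaches from about 0.35 to 0.775 m from the base axis. Payload 5.5 kg.
Tool frame: the origin (TCP) lies at the very end of the fingers, on their centre line; the grasp point (between the pads) lies 19 mm behind it; z points along the fingers, y is the line along which they close (so a half turn about z gives the same grasp; the last joint's range is limited). The gripper opens to 85 mm and grips with 20 to 120 N. Pads are 22 mm wide; open, the fingers measure 114 mm over their backs; the gripper's body (76 mm by 85 mm) begins 54 mm behind the grasp point. The pads swing forward as they close: fully open they stand 13 mm farther back than shut.
Start: joints at [0.97, 0.313, 0.046, 1.304, 0, 1.431], TCP at [0.256, 0.515, 0.231] pointing down, gripper open.
Joint ranges: [-2.76, 2.76], [-0.86, 1.69], [-1.03, 1.26], [-2.2, 2.34], [-1.47, 1.5], [-3.14, 3.14]. Speed limits (rad/s): [2.57, 2.57, 3.14, 3.14, 3.14, 3.14].

### API

Orientations are given as a unit quaternion [w, x, y, z].
In Python, from workcell import env, cams, ticket, spotter gives the robot as it stands.
- The arm moves only by the tool jog_arm, never from a script. Its argument "increments" is a list that holds one entry, the list of rows, each a list of 7 numbers: the shift along the tool's x, y, z in units of 0.25 m (1.0 is 0.25 m), then the turn, a rotation vector about the tool's x, y, z in units of 180 degrees (1.0 is 180 degrees), then the closure in counts, from 0 (fully open) to 255 (shut). A call has 1 to 20 rows; each row shifts and turns the commanded pose from where the row before left it, along the tool's axes as they then stand; what a row does not reach is not made up. A row lasts 1/10 s, in which the tool goes at most 50 mm and 8.59 degrees, less where a joint would pass 70% of its speed; a pose out of reach is approached as far as the arm can. A call with a number of a shift or a turn outside -1 to 1 is refused whole. A call with a gripper value outside its range is refused whole. The fingers move at their own pace and stop on an object; "force" is the grip in N (left out, the last holds). Time passes only in rows, so rows that do not move let the fingers close. It gives the time, the measured TCP pose, the force, the opening and the grip force at its end, in the units of the state.
- env.get_state(): the state, without advancing time (a new reading comes with each control period).
- cams.read_camera(name): name is "scene" or "top" or "wrist"; returns a dict with "pixels" (384x512x3 uint8, red, green, blue), "fx", "fy", "cx", "cy" (pixels), "xyz" and "attitude" of the camera in the world; the wrist camera has in their place "mount" (4x4, takes a point from camera to tool coordinates, whose origin is the TCP and whose axes are the flange's). Camera axes: x right, y down, z forward; pixel columns grow to the right and rows downward; lengths in m; the calibration is good to about 2 mm. A picture is of the moment at which its call begins: read the wrist's pose just before it. There is no depth.
- ticket.hand_in(): hands the job in; it is judged then, once.
Trained networks look in the newest picture that a camera, given by its name, has taken for a name from the list of things; names that differ only in an ending like _2 or _b are one class to them, and where a whole thing is asked for, a point or a joint stands for the part that bears it (a point fixed in the world has none). Each returns a list of dicts, best first, with "conf" (0 to 1); they miss things now and then, are a little off and sometimes report something else, mostly with a low value. They report only what shows in the picture. A call takes as long as a camera call. They do not tell look-alikes from the thing itself.
- spotter.find_in(target, camera): "uv" ([column, row] in pixels, amid what is visible of it).
- spotter.cut_out(target, camera): "region" (384x512 bool, what is visible of it) and "uv" ([column, row] in pixels, amid what is visible of it).
- spotter.landmark_of(target, camera): "uv" ([column, row] in pixels: a listed point, or the origin of a listed thing).
The state is a dict: "clock": time; "joint_pos": joint angles; "qvel": joint speeds; "tau": joint torques, N m; "tcp_pos": TCP position; "orientation": TCP orientation; "wrist_force": force on the tool from outside, world axes, zero at the start; "ft_torque": the same for the moment, N m; "finger_gap": finger opening in m; "grip_force": force on a finger pad.
Only numpy, scipy, OpenCV 4.12 (cv2) and the standard library are available. Lean on these libraries where they do the work, as an engineer would, in place of code of your own. Each camera call takes 0.05 s, during which the arm holds its last target. There are 200 camera calls.

## Working session

There is one attempt and no reset: what is moved stays moved. The work goes in short steps, Python scripts to look and compute and a tool call to move; the robot and the scene stay as the last step left them, time stands still between calls to the robot, and variables do not carry over. Pictures are saved under pics/ and viewed, at most 10 in all, crops included, and the job is handed in when it is done.

Besides the shell and the picture viewer there is one more tool, called after "Call:" as name(argument=value, ...) on one line, values as JSON. jog_arm: Moves the arm, as the interface text tells. Shifts and turns lie within -1 to 1; 1 stands for 0.25 m of shift or 180 degrees of turn. Its arguments: {"type":"object","properties":{"increments":{"type":"array"},"force":{"type":"number"}},"required":["increments"]}

```bash
mkdir -p pics
cat > h.py <<'E'
import numpy as np, cv2
from scipy.spatial.transform import Rotation as R
from workcell import env, cams, ticket, spotter
def rot(a):
    a=np.array(a,float)
    return a if a.shape==(3,3) else R.from_quat(a[[1,2,3,0]]).as_matrix()
def ray(c,uv):
    d=rot(c["attitude"])@np.array([(uv[0]-c["cx"])/c["fx"],(uv[1]-c["cy"])/c["fy"],1]); return np.array(c["xyz"]),d
def atz(c,uv,z):
    o,d=ray(c,uv); return o+d*(z-o[2])/d[2]
def proj(c,p):
    q=rot(c["attitude"]).T@(np.array(p)-np.array(c["xyz"])); return np.array([c["fx"]*q[0]/q[2]+c["cx"],c["fy"]*q[1]/q[2]+c["cy"]])
E
python3 - <<'E'
from h import *
ims=[]
for n in ("scene","top"):
    c=cams.read_camera(n); print(n,c["xyz"],c["attitude"],c["fx"],c["cx"],c["cy"])
    cv2.imwrite(f"pics/{n}0.png",c["pixels"][:,:,::-1])
    for t in ("carrier","beaker","slide_left","slide_mid","slide_right"):
        print(t,[(np.round(r["uv"],1).tolist(),round(r["conf"],2)) for r in spotter.find_in(t,n)],"LM",[(np.round(r["uv"],1).tolist(),round(r["conf"],2)) for r in spotter.landmark_of(t,n)])
s=env.get_state();print(s["tcp_pos"],s["orientation"],s["clock"])
E
```

```text
scene [ 0.01270419 -0.19084813  1.00002642] [-0.24162966  0.86273958 -0.42709091  0.12202003] 435.8813198078455 242.8447293638188 195.39860671624672
carrier [([236.6, 205.6], 0.82)] LM [([238.4, 202.8], 0.59)]
beaker [([365.3, 227.5], 0.92), ([242.3, 176.5], 0.78), ([131.2, 172.2], 0.67)] LM [([132.0, 179.6], 0.84), ([240.5, 185.3], 0.71), ([361.9, 236.5], 0.69)]Traceback (most recent call last):
  File "<stdin>", line 7, in <module>
ValueError: it knows: beaker, carrier
```

View pics/scene0.png

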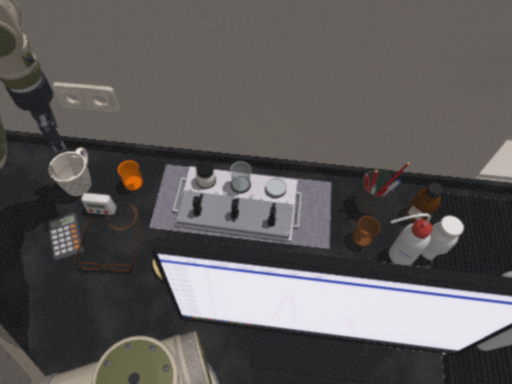

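The scene shows the carrier with three lanes. A jar is in the left lane (204,178), a clear beaker in the middle (241,178) and a dish on the right (275,187). Orange and brown cups stand outside at (130,175) and (365,230). A monitor stands in front of the carrier.

Run:
```python
from h import *
for n in ("scene","top"):
    c=cams.read_camera(n); print(n,c["xyz"],c["attitude"],c["fx"],c["cx"],c["cy"])
    cv2.imwrite(f"pics/{n}1.png",c["pixels"][:,:,::-1])
    if n=="scene": cv2.imwrite("pics/crop1.png",cv2.resize(c["pixels"][150:250,145:340,::-1],None,fx=4,fy=4,interpolation=cv2.INTER_CUBIC))
    for t in ("carrier","beaker"):
        print(t,[(np.round(r["uv"],1).tolist(),round(r["conf"],2)) for r in spotter.find_in(t,n)],"LM",[(np.round(r["uv"],1).tolist(),round(r["conf"],2)) for r in spotter.landmark_of(t,n)])
s=env.get_state();print(s["tcp_pos"],s["orientation"],s["clock"])
```

```text
scene [ 0.01270419 -0.19084813  1.00002642] [-0.24162966  0.86273958 -0.42709091  0.12202003] 435.8813198078455 242.8447293638188 195.39860671624672
carrier [([237.1, 206.2], 0.76)] LM [([236.9, 203.2], 0.95)]
beaker [([243.9, 177.4], 0.82), ([196.1, 206.7], 0.74), ([363.8, 225.5], 0.63), ([132.9, 173.5], 0.6)] LM [([240.6, 185.8], 0.94), ([134.3, 182.5], 0.74)]
top [0.3278134  0.16884222 0.97261566] [-0.03969783  0.71236248 -0.69788425  0.06262076] 347.58455342188023 256.35348470821526 189.00188872969514
carrier [([244.4, 193.8], 0.85)] LM [([243.1, 190.2], 0.88)]
beaker [([141.8, 227.8], 0.72), ([359.8, 150.0], 0.69), ([235.9, 164.8], 0.64)] LM [([235.7, 166.6], 0.89), ([147.2, 226.4], 0.65), ([353.4, 150.0], 0.64)]
[0.25572091 0.51505167 0.23133634] [2.05509628e-05 2.28381631e-01 9.73571685e-01 6.38987283e-05] 0.8
```

View pics/top1.png

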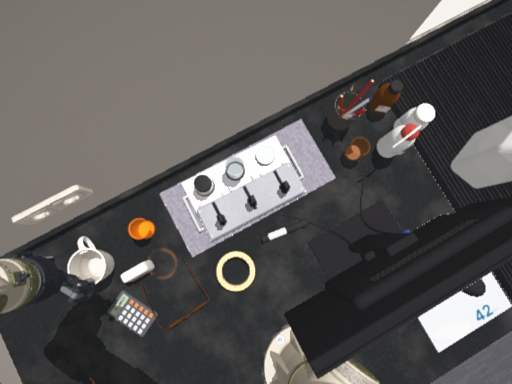

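View pics/crop1.png

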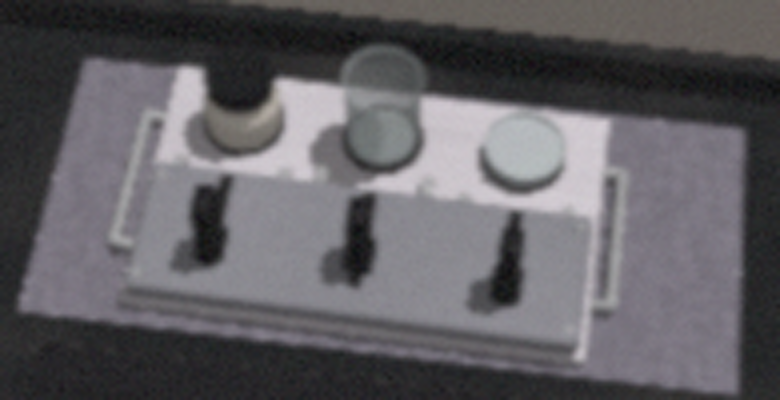

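Candidates for the beaker, in scene pixels:
- Orange cup at (132,173): a look-alike outside the carrier.
- Brown cup at (364,226): also a look-alike outside the carrier.
- Clear open vessel at (241,180), on the middle pad: this fits.

The enlarged crop confirms clear glass in the middle lane, with the jar to its left and the flat dish to its right. So the target is slide_mid.

Run:
```python
from h import *
from scipy.optimize import least_squares
S=cams.read_camera("scene");T=cams.read_camera("top")
obs=[(S,(275.8,187.5),(.052,-.095,.026)),(S,(240.6,185.5),(.052,0,.012)),(S,(297,179.5),(.0925,-.15,.010)),(S,(189.5,166.5),(.0925,.15,.010)),(S,(237.6,203),(0,0,0)),
(T,(235.7,166.6),(.052,0,.012)),(T,(243.1,190.2),(0,0,0)),(T,(265.5,154.5),(.052,-.095,.026))]
M=0.002
def w(p,q): 
    c,s=np.cos(p[2]),np.sin(p[2]); return np.array([p[0]+c*q[0]-s*q[1],p[1]+s*q[0]+c*q[1],q[2]+M])
f=lambda p:np.concatenate([proj(c,w(p,q))-uv for c,uv,q in obs])
r=least_squares(f,[.45,.2,.3],loss="soft_l1"); p=r.x
print("pose",p.round(4),np.degrees(p[2]).round(2));print(f(p).reshape(-1,2).round(1))
for n,c,(u0,v0,u1,v1),k in(("S",S,(145,145,345,255),4),("T",T,(155,110,345,260),4)):
    im=cv2.resize(c["pixels"][v0:v1,u0:u1,::-1],None,fx=k,fy=k,interpolation=cv2.INTER_CUBIC)
    def d(q,col):
        uv=(proj(c,w(p,q))-[u0,v0]+.5)*k; cv2.circle(im,tuple(int(a) for a in uv),3,col,-1)
    for y in(.095,0,-.095):
        for v in(0,.012): d((-.058+v,y,.087),(0,0,255) if v==0 else (0,255,0))
        d((.052,y,.012),(255,0,0))
    for x in(-.0925,.0925):
        for y in(.15,-.15): d((x,y,.010),(0,255,255))
    cv2.imwrite(f"pics/fit{n}.png",im)
for uv in((288,330),(300,372),(512,210)): print([atz(T,uv,z).round(3) for z in(0,.2,.45)])
for uv in((157,248),(180,322),(512,280)): print([atz(S,uv,z).round(3) for z in(.1,.3,.5)])
```

```text
pose [0.4718 0.1718 0.4995] 28.62
[[-0.1 -1.2]
 [-0.4 -1. ]
 [ 0.1  0.1]
 [-0.5 -0.7]
 [-0.4  0.3]
 [ 0.4  4.5]
 [ 1.5 -2.2]
 [ 0.8  0.3]]
[array([ 0.09 ,  0.047, -0.   ]), array([0.139, 0.072, 0.2  ]), array([0.2  , 0.103, 0.45 ])]
[array([-0.015,  0.014,  0.   ]), array([0.055, 0.046, 0.2  ]), array([0.144, 0.086, 0.45 ])]
[array([ 0.426, -0.598,  0.   ]), array([ 0.406, -0.44 ,  0.2  ]), array([ 0.381, -0.243,  0.45 ])]
[array([0.225, 0.208, 0.1  ]), array([0.177, 0.12 , 0.3  ]), array([0.13 , 0.031, 0.5  ])]
[array([0.132, 0.057, 0.1  ]), array([0.105, 0.002, 0.3  ]), array([ 0.079, -0.053,  0.5  ])]
[array([ 0.636, -0.455,  0.1  ]), array([ 0.497, -0.396,  0.3  ]), array([ 0.359, -0.338,  0.5  ])]
```

View pics/fitS.png

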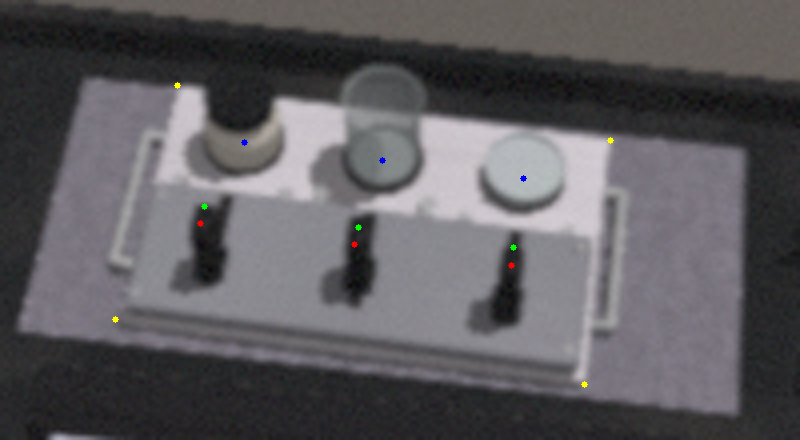

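View pics/fitT.png

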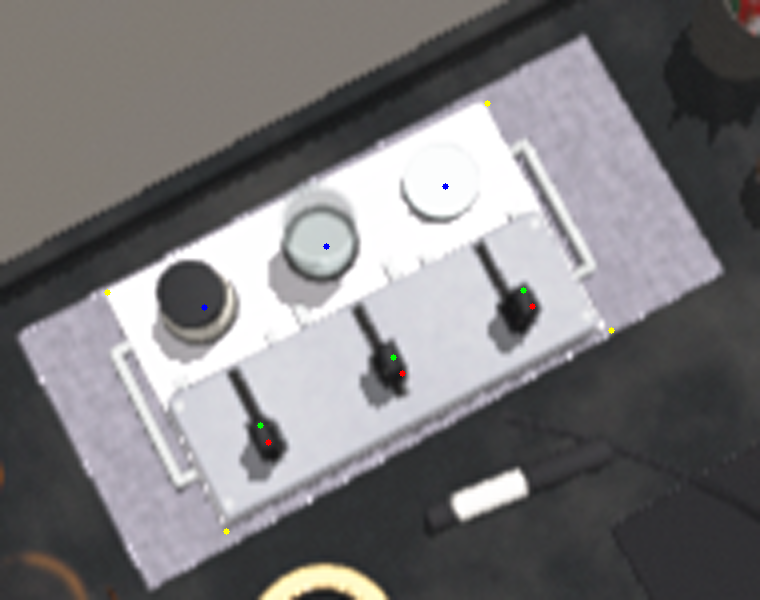

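The fit overlays well in both views. Pose is about (0.472, 0.172), yaw 28.6°, good to about 2 mm, and the middle grip is near its open end. The monitor's top-left corner could be close to the arm, so I'll triangulate it and compute the move.

Run:
```python
from h import *
S=cams.read_camera("scene");T=cams.read_camera("top")
def tri(a,b):
    o1,d1=ray(S,a);o2,d2=ray(T,b);A=np.c_[d1,-d2];t=np.linalg.lstsq(A,o2-o1,rcond=None)[0]
    p,q=o1+t[0]*d1,o2+t[1]*d2;return ((p+q)/2).round(3),np.linalg.norm(p-q).round(3)
for a in((155,240),(157,252)):
  for b in((288,330),(310,374)): print("mon",a,b,tri(a,b))
print("mon bottom-left",tri((180,322),(288,330)))
for z in (.3,.4,.5,.6,.7): print(z,"shoulder",atz(S,(135,375),z).round(3),atz(S,(10,40),z).round(3),atz(T,(10,280),z).round(3))
# move plan in tool axes (tool x=-u,y=n after turn)
p=np.array([.4718,.1718]);u=np.array([.8778,.479]);n=np.array([-.479,.8778])
s=env.get_state();Rm=rot(s["orientation"]);t=np.array(s["tcp_pos"]);print(Rm.round(3))
pre=np.r_[p-.105*u,.16];print("pre",pre,"tool delta/0.25",(Rm.T@(pre-t)/.25).round(3),"turn",np.degrees(np.arctan2(*Rm[1::-1,1])))
```

```text
mon (155, 240) (288, 330) (array([0.175, 0.097, 0.368]), np.float64(0.013))
mon (155, 240) (310, 374) (array([0.145, 0.068, 0.45 ]), np.float64(0.011))
mon (157, 252) (288, 330) (array([0.168, 0.093, 0.339]), np.float64(0.013))
mon (157, 252) (310, 374) (array([0.138, 0.063, 0.428]), np.float64(0.013))
mon bottom-left (array([0.124, 0.057, 0.118]), np.float64(0.014))
0.3 shoulder [0.005 0.003 0.3  ] [0.363 0.773 0.3  ] [0.246 0.599 0.3  ]
0.4 shoulder [ 0.006 -0.025  0.4  ] [0.313 0.636 0.4  ] [0.258 0.535 0.4  ]
0.5 shoulder [ 0.007 -0.052  0.5  ] [0.263 0.498 0.5  ] [0.271 0.471 0.5  ]
0.6 shoulder [ 0.008 -0.08   0.6  ] [0.213 0.36  0.6  ] [0.283 0.407 0.6  ]
0.7 shoulder [ 0.009 -0.108  0.7  ] [0.163 0.222 0.7  ] [0.295 0.343 0.7  ]
[[-0.896  0.445  0.   ]
 [ 0.445  0.896  0.   ]
 [ 0.     0.    -1.   ]]
pre [0.379631 0.121505 0.16    ] tool delta/0.25 [-1.144 -1.19   0.285] turn 63.600365007666326
```

Call:
jog_arm(increments=[[[-0.1266,-0.1016,0.016,0,0,0,140],[-0.1266,-0.1016,0.016,0,0,0,140],[-0.1266,-0.1016,0.016,0,0,0,140],[-0.1266,-0.1016,0.016,0,0,0,140],[-0.1266,-0.1016,0.016,0,0,0,140],[-0.1266,-0.1016,0.016,0,0,0,140],[-0.1266,-0.1016,0.016,0,0,0,140],[-0.1266,-0.1016,0.016,0,0,0,140],[-0.1266,-0.1016,0.016,0,0,0,140],[-0.1266,-0.1016,0.016,0,0,0,140],[0,0,0,0,0,-0.0382,140],[0,0,0,0,0,-0.0382,140],[0,0,0,0,0,-0.0382,140],[0,0,0,0,0,-0.0382,140],[0,0,0,0,0,-0.0382,140],[0,0,0,0,0,-0.0382,140],[0,0,0,0,0,-0.0382,140],[0,0,0,0,0,-0.0382,140]]], force=30)

```text
clock: 2.8
tcp_pos: [0.4263, 0.1468, 0.1914]
orientation: [0.0, -0.249, 0.968, 0.0]
wrist_force: [-0.2, 1.1, -0.2]
finger_gap: 0.0385
grip_force: 0.0
```

Run:
```python
from h import *
s=env.get_state();c=cams.read_camera("wrist");t=np.array(s["tcp_pos"]);Rm=rot(s["orientation"]);print(t,Rm.round(3),s["finger_gap"],s["clock"],s["wrist_force"],np.round(s["joint_pos"],3))
Mt=np.array(c["mount"]);c["attitude"]=Rm@Mt[:3,:3];c["xyz"]=t+Rm@Mt[:3,3]
im=c["pixels"][:,:,::-1].copy()
p=np.array([.4718,.1718,0.002]);u=np.array([.8778,.479,0]);n=np.array([-.479,.8778,0])
for y in(.095,0,-.095):
  for dx in(-.011,.011):
    for dy in(-.007,.007):
      try: cv2.circle(im,tuple(int(v) for v in proj(c,p+(-.058+dx)*u+(y+dy)*n+[0,0,.087])),2,(0,0,255),-1)
      except Exception as e: pass
cv2.circle(im,tuple(int(v) for v in proj(c,p+.052*u+[0,0,.012])),2,(255,0,0),-1)
S=cams.read_camera("scene")["pixels"][:,:,::-1]
cv2.imwrite("pics/w2.png",cv2.resize(np.hstack([im,S]),(800,300),interpolation=cv2.INTER_AREA))
```

```text
[0.42626939 0.14680066 0.19141635] [[-0.876 -0.483  0.   ]
 [-0.483  0.876  0.   ]
 [-0.    -0.    -1.   ]] 0.03851364927955726 2.8 [-0.21221256  1.080401   -0.23432284] [ 0.153  0.091 -0.332  1.147  0.    -0.351]
```

View pics/w2.png

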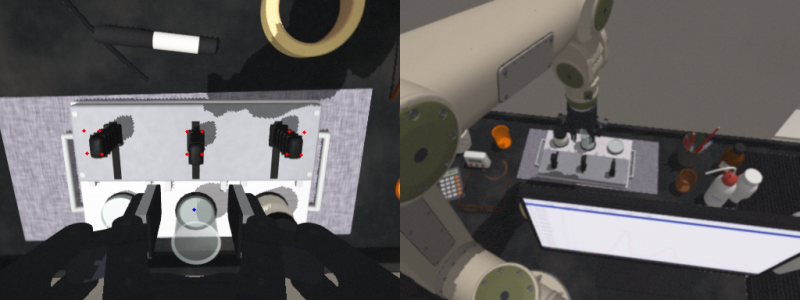

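The wrist view shows the middle grip centred laterally at about (195,145), in the half-scale picture. The arm is clear of the monitor. I'll enlarge the grip to read its x.

Run:
```python
from h import *
s=env.get_state();c=cams.read_camera("wrist");t=np.array(s["tcp_pos"]);Rm=rot(s["orientation"])
Mt=np.array(c["mount"]);c["attitude"]=Rm@Mt[:3,:3];c["xyz"]=t+Rm@Mt[:3,3];print(c["xyz"],Mt.round(3),c["fx"])
k=6;u0,v0,u1,v1=190,130,310,225
im=cv2.resize(c["pixels"][v0:v1,u0:u1,::-1],None,fx=k,fy=k,interpolation=cv2.INTER_CUBIC)
im=cv2.convertScaleAbs(im,alpha=1.6,beta=30)
p=np.array([.4718,.1718,0.002]);u=np.array([.8778,.479,0]);n=np.array([-.479,.8778,0])
for v,col in((0,(0,0,255)),(.012,(0,255,0))):
  for dx in(-.011,.011):
    for dy in(-.007,.007):
      q=(proj(c,p+(-.058+v+dx)*u+dy*n+[0,0,.087])-[u0,v0]+.5)*k
      cv2.circle(im,tuple(int(a) for a in q),3,col,-1)
cv2.imwrite("pics/w3.png",im)
```

```text
[0.36564096 0.11380465 0.33368543] [[-0.001 -0.962 -0.275  0.069]
 [ 1.    -0.001  0.     0.   ]
 [-0.    -0.275  0.962 -0.142]
 [ 0.     0.     0.     1.   ]] 344.22174976564287
```

View pics/w3.png

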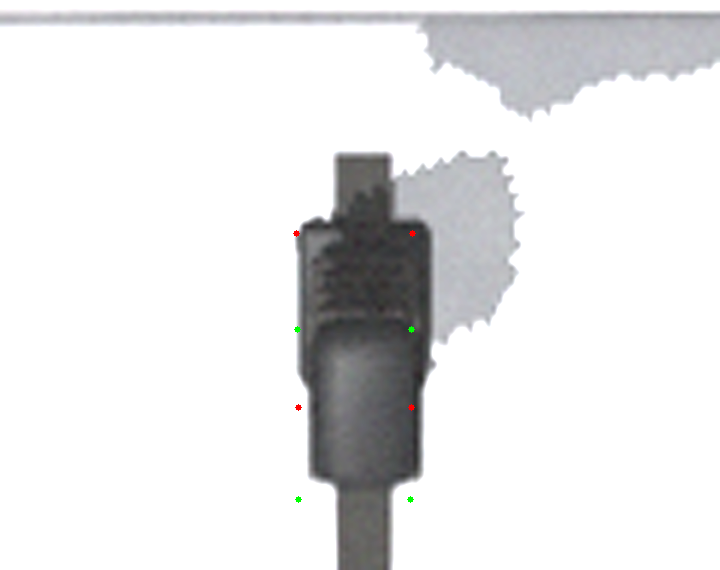

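The grip top sits at a value of about 0.010 and about 1.3 mm to the carrier's left of the fit. I'll correct for both, descend and close.

Call:
jog_arm(increments=[[[-0.017,0.005,0,0,0,0,140],[0,0,0.076,0,0,0,140],[0,0,0.076,0,0,0,140],[0,0,0.076,0,0,0,140],[0,0,0.076,0,0,0,140],[0,0,0.076,0,0,0,140],[0,0,0.076,0,0,0,140],[0,0,0.076,0,0,0,140],[0,0,0,0,0,0,140],[0,0,0,0,0,0,255],[0,0,0,0,0,0,255],[0,0,0,0,0,0,255],[0,0,0,0,0,0,255],[0,0,0,0,0,0,255],[0,0,0,0,0,0,255]]], force=30)

```text
clock: 4.45
tcp_pos: [0.4301, 0.1504, 0.0592]
orientation: [0.001, -0.247, 0.969, 0.0]
wrist_force: [-1.9, 4.0, 6.4]
finger_gap: 0.0135
grip_force: 34.7
```

Call:
jog_arm(increments=[[[-0.02,0,0,0,0,0,255],[-0.02,0,0,0,0,0,255],[-0.02,0,0,0,0,0,255],[-0.02,0,0,0,0,0,255],[-0.02,0,0,0,0,0,255],[-0.02,0,0,0,0,0,255],[0,0,0,0,0,0,255],[0,0,0,0,0,0,255]]])

```text
clock: 5.25
tcp_pos: [0.4568, 0.1651, 0.0592]
orientation: [0.001, -0.247, 0.969, 0.0]
wrist_force: [-0.7, 3.8, 4.2]
finger_gap: 0.0138
grip_force: 34.7
```

Call:
jog_arm(increments=[[[-0.006,0,0,0,0,0,255],[-0.006,0,0,0,0,0,255],[0,0,0,0,0,0,255],[0,0,0,0,0,0,255]]])

```text
clock: 5.65
tcp_pos: [0.4588, 0.1662, 0.0592]
orientation: [0.001, -0.247, 0.969, 0.0]
wrist_force: [-2.1, 3.8, 7.3]
finger_gap: 0.0136
grip_force: 34.8
```

Call:
jog_arm(increments=[[[-0.006,0,0,0,0,0,255],[0,0,0,0,0,0,255],[0,0,0,0,0,0,255]]])

```text
clock: 5.95
tcp_pos: [0.46, 0.1669, 0.0592]
orientation: [0.001, -0.247, 0.969, 0.0]
wrist_force: [-2.2, 2.4, 7.9]
finger_gap: 0.0139
grip_force: 34.8
```

Call:
jog_arm(increments=[[[-0.006,0,0,0,0,0,255],[0,0,0,0,0,0,255],[0,0,0,0,0,0,255]]])

```text
clock: 6.25
tcp_pos: [0.4611, 0.1674, 0.0592]
orientation: [0.0, -0.247, 0.969, 0.0]
wrist_force: [-3.2, 2.5, 8.8]
finger_gap: 0.0136
grip_force: 35.1
```

Call:
jog_arm(increments=[[[-0.008,0,0,0,0,0,255],[0,0,0,0,0,0,255],[0,0,0,0,0,0,255]]])

```text
clock: 6.55
tcp_pos: [0.4611, 0.1675, 0.0591]
orientation: [-0.001, -0.247, 0.969, -0.0]
wrist_force: [-7.1, -1.9, 13.7]
finger_gap: 0.0136
grip_force: 35.8
```

Call:
jog_arm(increments=[[[-0.008,0,0,0,0,0,255],[0,0,0,0,0,0,255],[0,0,0,0,0,0,255]]])

```text
clock: 6.85
tcp_pos: [0.4612, 0.1676, 0.0591]
orientation: [-0.003, -0.247, 0.969, -0.001]
wrist_force: [-12.7, -4.1, 18.3]
finger_gap: 0.0138
grip_force: 36.6
```

The TCP stopped and the force rose, so the slide is at its end stop. I'll relieve the load, release and retreat.

Call:
jog_arm(increments=[[[0.012,0,0,0,0,0,255],[0,0,0,0,0,0,130],[0,0,0,0,0,0,130],[0,0,0,0,0,0,130],[0,0,0,0,0,0,130],[0,0,-0.03,0,0,0,130],[0,0,-0.06,0,0,0,130],[0,0,-0.08,0,0,0,130],[0,0,-0.08,0,0,0,130],[0,0,-0.08,0,0,0,130],[0,0,-0.08,0,0,0,130],[0,0,-0.08,0,0,0,130],[0.08,0,-0.04,0,0,0,130],[0.08,0,0,0,0,0,130],[0,0,0,0,0,0,130]]])

```text
clock: 8.35
tcp_pos: [0.4251, 0.148, 0.1916]
orientation: [-0.0, -0.247, 0.969, -0.0]
wrist_force: [0.2, 0.6, -0.9]
finger_gap: 0.0416
grip_force: 0.0
```

Run:
```python
from h import *
s=env.get_state();print(s["tcp_pos"],s["clock"],s["wrist_force"],s["finger_gap"])
W=cams.read_camera("wrist")["pixels"][:,:,::-1];T=cams.read_camera("top")["pixels"][100:260,150:350,::-1]
cv2.imwrite("pics/end.png",np.hstack([cv2.resize(W,(400,300)),cv2.resize(T,(375,300),interpolation=cv2.INTER_CUBIC)]))
```

```text
[0.4251287  0.14795404 0.19162915] 8.35 [ 0.21518821  0.55645539 -0.90212702] 0.04161363421093573
```

View pics/end.png

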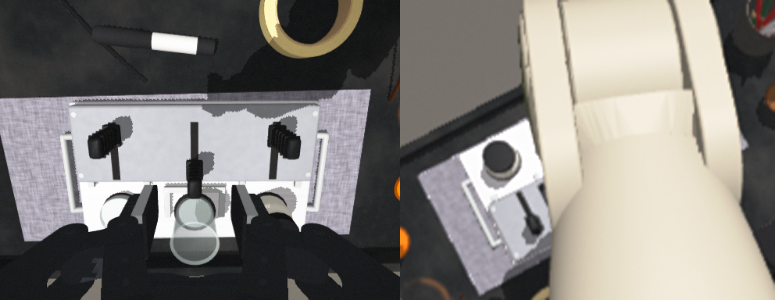

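The middle grip has moved fully forward, to about (195,178) in the wrist view. The fork is round the beaker's foot, the beaker stands upright at about (195,210), and the outer grips have not moved. Nothing touches the robot.

```bash
python3 -c "
from workcell import ticket
print(ticket.hand_in())"
```

```text
the job is handed in; nothing more can be done
None
```

I pushed the middle slide, the beaker's lane, to its end stop and handed the job in at about 8.5 s; in the last picture the beaker stands upright with the other two slides still open, but hand-in returned no verdict.

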